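Feed a plaster blank under the saw guard

TASK

Using the wooden push stick, slide the plaster blank along the bed of the bench saw, under the guard and right out the far side until it sits squarely against the pad of the steel length stop, and press it there with the stick at about 10 N for a full second, never pushing the blank harder than 25 N. Keep the gripper itself off the blank, then draw the stick back out and lay it flat on its sole on the bench top, off the saw, leaving the blank against the stop. Leave the other things on the bench alone.

Things in the scene. Friction and masses are not known exactly. Their poses are not given: they have to be found in the camera images.
- saw: Fixed bench saw for plaster casts, off, blade down. Motor on its +y side. Bed 400 (x) x 150 (y) x 20 mm high, x = -190 to +210 mm; origin under the guard's middle, on the bench top. Feed goes along its +x; y across, z up. Two steel rails, 12 mm high above the bed, form a channel 62 mm wide from x = -30 to +185 mm; before it they splay as a funnel, about 80 mm wide at x = -92 mm.
- guard_mid (a point): Middle of the guard's floor, on the bed (20 mm above the saw's origin). The guard is a bridge, x = -30 to +30 mm: grey cheeks 84 mm apart, clear roof 38 mm above the bed (top 46 mm). Under it a grey sprung shoe, 34 mm wide, hangs 23 mm above the bed, ramped to the infeed: the blank lifts it 3 mm against a few newtons of drag and it drops again behind the blank.
- stop: Dark steel stop bracket, fixed in the channel beyond the guard, 60 mm wide, 25 mm high; origin in the middle of its face at bed level, +x the feed direction. Before the face stands a rigid steel pad, 44 mm wide, set on screws: its front is 4 to 22 mm before (-x of) the origin, differently each time and not measured: find it by feel. Bracket 140 to 165 mm past the saw's origin.
- blank: Loose plaster block, 80 (x) x 56 (y) x 26 mm (z), about 0.16 kg, on the infeed end of the bed before the guard, a little askew. Origin: middle of its underside, +x roughly along the feed. Touching the stop's pad, its origin is 40 mm before the pad's front.
- stick_grip (a point): Middle of the push stick's upright handle, 42 mm above the sole; x along the stick to its nose, z up. Sole bar 190 long, 30 wide, 14 mm high; flat nose 160 mm ahead of this point, tail 30 mm behind. Handle 42 (x) x 24 (y) mm, top 62 mm above the sole. Wood, 0.14 kg, loose on the bench, sole down. The bar fits under guard and shoe, the handle does not.
- cast: Bystander: loose plaster dental cast, round, 68 mm across, 28 mm high; origin at the middle of its underside.
- bowl: Bystander: loose rubber mixing bowl, 90 mm across, 55 mm high; origin at the middle of its underside.
- articulator: Bystander: loose metal articulator with two plaster models, 115 x 90 x 90 mm; origin at the middle of its underside.
Not all that is in view belongs to the job. Leave any purple look-alike of the blank alone.

How it is judged (in metres and radians):
On the way, in this order (a step that is already met when the one before it is completed fails the run):
1. the stick pushes the blank in under the guard (x of blank in the frame of saw above 0 m and contact force between stick and blank above 0.3 N), for 0.05 s.
2. the stick presses the blank against the stop's pad with 6 to 16 N for 0.8 s (contact force between blank and stop between 6 and 16 N and contact force between stick and blank above 4 N), for 0.8 s.
At the end, for the whole second after the job is handed in: The blank lies flat and still on the bed beyond the guard, at the stop (leading face 1 to 25 mm before the bracket's face: the pad's range and 3 mm), square to the feed within 0.06 rad; the stick lies flat on its sole on the bench top, off the saw, still and clear of the blank (x of blank in the frame of stop between -0.065 and -0.041 m and angle between the x axis of blank and the x axis of saw, either way round below 0.06 rad and z of blank in the frame of saw below 0.024 m and angle between blank's own z axis and vertical below 0.06 rad and linear speed of each of blank, stick below 0.01 m/s and height (world z) of stick_grip below 0.05 m and angle between stick_grip's own z axis and vertical below 0.1 rad and contact force between stick and blank below 0.1 N); the robot touches nothing.
It fails at once if the stick pushes the blank harder than 25 N (contact force between stick and blank above 25 N).
It fails at once if the gripper touches the blank (contact force between any of the fingers, the arm and blank above 0.5 N).
It fails at once if a bystander is moved by more than 15 mm (distance of any of cast, bowl, articulator from where it was at the start of the episode above 0.015 m).
It also fails if it takes over 67 s, if anything falls off the work surface, if the arm or the gripper's body presses on something with over 40 N, if the wrist force passes 120 N, or if a joint passes its speed limit or range.

ROBOT

A 6-joint arm with a two-finger parallel gripper is mounted at the origin on the work surface. World frame = base frame: x ahead of the robot, y to its left, z up, the work surface at z = 0. Lengths are in m, angles in degrees, forces in N, time in s.
With the tool pointing down it reaches from about 0.4 to 0.825 m from the base axis. Payload 7 kg.
Tool frame: the origin (TCP) lies midway between the tips of the shut fingers; the grasp point (between the pads) lies 19 mm behind it; z points along the fingers, y is the direction in which the jaws open and shut (so a half turn about z gives the same grasp; the last joint's range is limited). The gripper opens to 88 mm and grips with 3 to 60 N. Pads are 19 mm wide; open, the fingers measure 130 mm over their backs; the gripper's body (78 mm by 193 mm) begins 47 mm behind the grasp point.
Start: joints at [83.829, 20.546, 0.682, 0, -70.136, -16.507], TCP at [0.26, 0.623, 0.192] pointing down, gripper open.
Joint ranges: [-176.03, 176.03], [-82.01, 121.73], [-58.28, 71.71], [-173.87, 95.51], [-174.79, -0.11], [-173.66, 173.66]. Speed limits (degrees/s): [136.94, 136.94, 172.46, 180, 180, 180].

INTERFACE

Orientations are given as a 3x3 rotation matrix whose columns are the frame's x, y, z axes.
In Python, from rig import robot gives the robot as it stands. Calls block until the motion is done:
- robot.goto(position, orientation): joint-space move of the TCP to a pose.
- robot.servo_line(position, ori=None, speed=0.15): straight line of the TCP; ori=None keeps the orientation; speed is the mean speed in m/s.
- robot.movej(angles): joint-space move.
- robot.move_gripper(opening): opening from 0.0 (shut) to 1.0 (fully open); the grip force is fixed at half the most; returns when the fingers have stopped.
- robot.dwell(seconds).
- robot.ik(position, orientation): joint angles nearest the present ones, or None.
- robot.grab_frame(name): name is "scene" or "side" or "wrist"; returns (picture, depth): 384x512x3 uint8, red, green, blue; 384x512 float32, m along the optical axis (not along the pixel's ray), 0 where there is no reading.
- robot.camera_info(name): a dict with "vfov" (degrees; the focal length in pixels is half the picture's height over the tangent of half this angle, whatever the lens; pixels are square), "cx", "cy" (the principal point, pixels), "view" (4x4, takes a point from world to camera coordinates); the wrist camera has in their place "T_tool_cam" (4x4, takes a point from camera to tool coordinates, whose origin is the TCP and whose axes are the flange's). Camera axes: x right, y down, z forward; pixel columns grow to the right and rows downward; lengths in m; the calibration is good to about 2 mm. A picture is of the moment at which its call begins: read the wrist's pose just before it. camera_info takes no time and is no camera call.
A pose or a line that the arm cannot do raises robot.Unreachable and nothing moves.
- robot.job_done(): hands the job in, once; it reports no verdict.
Readings, each from a call of its own:
- robot.read_t(): time.
- robot.read_qpos(): joint angles.
- robot.read_qvel(): joint speeds.
- robot.read_effort(): joint torques, N m.
- robot.read_position(): TCP position.
- robot.read_tcp_rot(): TCP orientation.
- robot.read_force(): force on the tool from outside, world axes, zero at the start.
- robot.read_ft_torque(): the same for the moment, N m.
- robot.read_grip_width(): opening from 0.0 (shut) to 1.0 (fully open).
Only numpy, scipy, OpenCV 4.12 (cv2) and the standard library are available. Lean on these libraries where they do the work, as an engineer would, in place of code of your own. Each camera call takes 0.05 s, during which the arm holds its last target.

## Working session

There is one attempt and no reset: what is moved stays moved. The work goes in short steps, each a Python script; the robot and the scene stay as the last script left them, time stands still between calls to the robot, and variables do not carry over. Pictures are saved under pics/ and viewed, and the job is handed in when it is done.

```bash
mkdir -p pics; ls; cat > h.py <<'E'
import numpy as np, cv2
from rig import robot
def cam(name):
    i=robot.camera_info(name); f=192/np.tan(np.radians(i['vfov'])/2); return i,f
def grab(name):
    i,f=cam(name)
    if name=='wrist':
        T=np.eye(4);T[:3,:3]=robot.read_tcp_rot();T[:3,3]=robot.read_position()
        W=T@np.array(i['T_tool_cam'])
    else: W=np.linalg.inv(np.array(i['view']))
    p,d=robot.grab_frame(name)
    np.savez('pics/%s.npz'%name,p=p,d=d,W=W,f=f,cx=i['cx'],cy=i['cy'])
    return p,d
def load(name): return np.load('pics/%s.npz'%name)
def cloud(z):
    d=z['d'];v,u=np.mgrid[0:384,0:512]
    P=np.stack([(u-z['cx'])/z['f']*d,(v-z['cy'])/z['f']*d,d],-1)
    return P@z['W'][:3,:3].T+z['W'][:3,3]
def plane(z,u,v,h):
    r=z['W'][:3,:3]@np.array([(u-z['cx'])/z['f'],(v-z['cy'])/z['f'],1]);o=z['W'][:3,3]
    return o+r*(h-o[2])/r[2]
E
python3 - <<'E'
from h import *
for n in ['scene','side','wrist']:
    p,d=grab(n); cv2.imwrite(f'pics/{n}0.png',cv2.resize(p[...,::-1],(800,600),interpolation=cv2.INTER_CUBIC))
    i,f=cam(n);print(n,i,f)
print(robot.read_t(),robot.read_force(),robot.read_tcp_rot())
E
```

```text
pics
scene {'vfov': 47.34257753500664, 'cx': 260.2622572983078, 'cy': 187.89138927383743, 'view': array([[ 0.81974834,  0.57255295, -0.01399197, -0.4084423 ],
       [ 0.4216819 , -0.61991127, -0.66173589, -0.23397018],
       [-0.38755262,  0.53655674, -0.74960645,  1.67599725],
       [ 0.        ,  0.        ,  0.        ,  1.        ]])} 437.98440197894575
side {'vfov': 46.31363001312212, 'cx': 241.4151571547364, 'cy': 193.29735374256785, 'view': array([[ 0.92791689, -0.37265181, -0.01004384, -0.56134698],
       [-0.21190348, -0.50509806, -0.83664381,  0.1440899 ],
       [ 0.3067037 ,  0.77846424, -0.54765524,  1.04943813],
       [ 0.        ,  0.        ,  0.        ,  1.        ]])} 448.9037022709064
wrist {'vfov': 58.93440170065529, 'cx': 258.826859538597, 'cy': 185.999682189951, 'T_tool_cam': array([[ 1.00190253e-04, -9.63119507e-01, -2.69073976e-01,
         7.31500890e-02],
       [ 9.99999527e-01,  3.56734560e-04, -9.04538642e-04,
        -1.16461459e-03],
       [ 9.67166797e-04, -2.69073758e-01,  9.63119088e-01,
        -1.92998483e-01],
       [ 0.00000000e+00,  0.00000000e+00,  0.00000000e+00,
         1.00000000e+00]])} 339.81258710595574
0.15 [-0.20381339 -0.0989203  -0.03349374] [[ 9.22657117e-01 -3.85621161e-01 -4.06519601e-04]
 [-3.85621363e-01 -9.22656305e-01 -1.22782453e-03]
 [ 9.83972498e-05  1.28962369e-03 -9.99999164e-01]]
```

View pics/scene0.png

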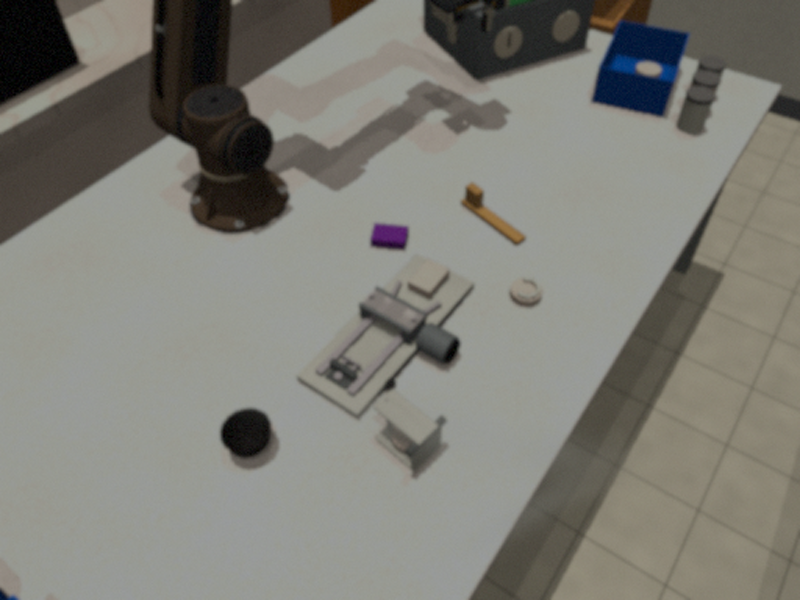

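View pics/side0.png

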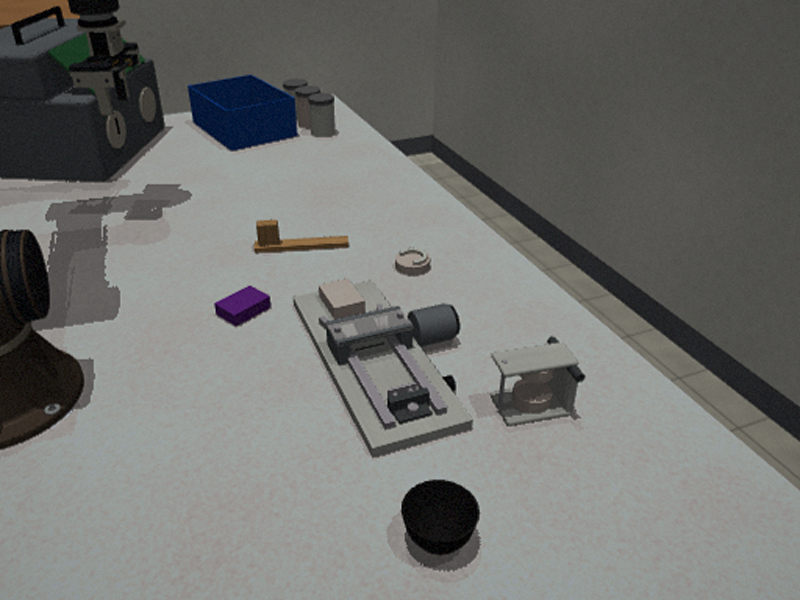

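View pics/wrist0.png

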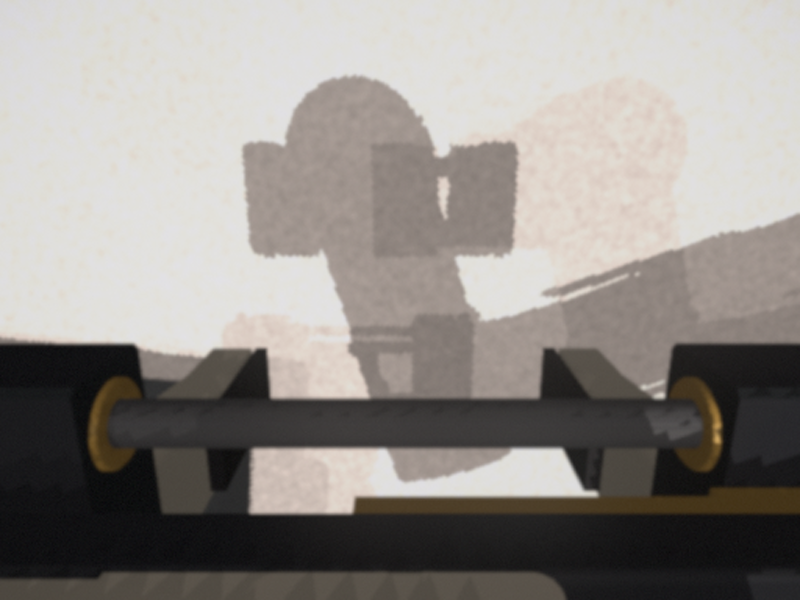

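Candidates (800x600 scene px): the blank is either the plaster block on the saw infeed (428,278) or the purple look-alike off the saw (390,236), so I choose the block on the bed. The stick is the brown piece at (493,215), and nothing else resembles it. Next I'll measure these.

```bash
python3 - <<'E'
from h import *
for n,(x0,y0,x1,y1) in {'scene':(180,110,360,310),'side':(130,130,390,370)}.items():
    z=load(n);s=min(800/(x1-x0),600/(y1-y0));s=3
    c=cv2.resize(z['p'][y0:y1,x0:x1,::-1],None,fx=s,fy=s,interpolation=cv2.INTER_CUBIC)
    cv2.imwrite(f'pics/{n}_crop.png',c);print(n,s)
    P=cloud(z);hsv=cv2.cvtColor(z['p'],cv2.COLOR_RGB2HSV)
    m=(hsv[...,0]>8)&(hsv[...,0]<25)&(hsv[...,1]>120)&(P[...,2]>0.005)&(P[...,2]<.08)&(P[...,0]>.2)&(z['d']>0)
    q=P[m];
    b=q[(q[:,2]<.02)];h=q[q[:,2]>.03]
    c=b[:,:2].mean(0);u,sv,vt=np.linalg.svd(b[:,:2]-c);t=(b[:,:2]-c)@vt[0];w=(b[:,:2]-c)@vt[1]
    print('bar',c,vt[0],np.percentile(t,[1,99]),np.percentile(w,[2,98]),'handle',h.mean(0),h.max(0),h.min(0),len(b),len(h))
    top=h[h[:,2]>.056];print('top',top.mean(0),top.min(0),top.max(0),len(top))
E
```

```text
scene 3
bar [0.56099591 0.2561524 ] [ 2.09530318e-04 -9.99999978e-01] [-0.03212254  0.02399124] [-0.07799977  0.0871626 ] handle [0.50055879 0.20238824 0.04991858] [0.69389787 0.29184341 0.0656785 ] [ 0.4606912  -0.52174221  0.03105063] 215 86
top [0.49324019 0.21093816 0.0602331 ] [ 0.4737025  -0.52174221  0.05623467] [0.5338876  0.29184341 0.0656785 ] 33
side 3
bar [0.54939083 0.25648309] [ 0.08982081 -0.99595794] [-0.04838981  0.61385314] [-0.08830663  0.07999117] handle [0.48690105 0.15124854 0.05015221] [0.52835849 0.30143983 0.06639308] [ 0.45621447 -0.52202237  0.03011667] 349 164
top [0.48475188 0.28651274 0.06158239] [0.4645987  0.27224942 0.05630209] [0.50332576 0.30143983 0.06639308] 57
```

View pics/scene_crop.png

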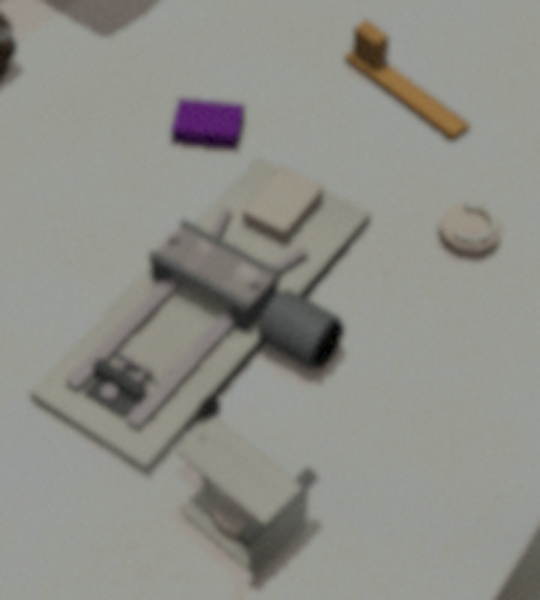

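View pics/side_crop.png

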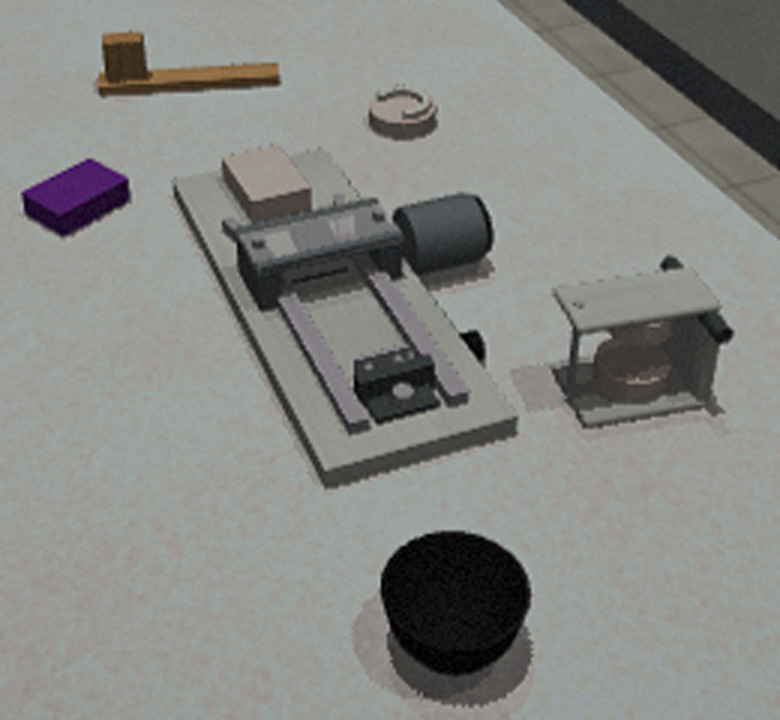

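The crops show the blank as cream plaster on the infeed end of the bed (scene crop 283,205). The purple decoy is off the saw, and the stick is at (410,85) with its handle at the left end.

```bash
python3 - <<'E'
from h import *
s=load('scene');d=load('side')
def S(u,v,h):return plane(s,180+u/3,110+v/3,h)[:2].round(4)
def D(u,v,h):return plane(d,130+u/3,130+v/3,h)[:2].round(4)
print('bed NL,NR,FL,FR side',D(324,472,.02),D(517,418,.02),D(175,181,.02),D(328,150,.02))
print('bed scene', S(32,395,.02),S(148,468,.02),S(258,160,.02),S(370,216,.02))
print('blank top side (FL,FR,NR,NL)',D(222,157,.046),D(274,146,.046),D(311,187,.046),D(252,200,.046))
print('blank top scene (top corner.,right,bottom,left)',S(273,168,.046),S(322,189,.046),S(285,236,.046),S(244,212,.046))
print('stick nose side',D(278,66,.014),D(280,83,0),'tail',D(98,77,.014),D(100,95,.0),'handle top',D(103,35,.062),D(143,33,.062),D(146,40,.062),D(106,42,.062))
print('stick scene nose',S(467,126,.014),S(455,138,.0),'tail',S(347,55,.014),'handle top',S(365,22,.062),S(388,38,.062),S(376,45,.062),S(353,32,.062))
P=cloud(s);m=(P[...,2]>.025)&(P[...,0]>.3)&(P[...,0]<1)&(abs(P[...,1])<.5)
for name,uv in [('cast',(469,230)),('art',(245,465))]: print(name,S(*uv,.03))
print('bowl',D(455,560,.055))
E
```

```text
bed NL,NR,FL,FR side [ 0.466  -0.3276] [ 0.6142 -0.3306] [0.4751 0.069 ] [0.6249 0.0651]
bed scene [ 0.478  -0.3308] [ 0.6234 -0.3318] [0.4785 0.0633] [0.6298 0.0611]
blank top side (FL,FR,NR,NL) [0.5163 0.0516] [0.5664 0.0513] [ 0.573  -0.0263] [ 0.5185 -0.0258]
blank top scene (top corner.,right,bottom,left) [0.514  0.0412] [0.5765 0.0447] [ 0.581  -0.0353] [ 0.5252 -0.0314]
stick nose side [0.6425 0.2542] [0.64   0.2422] tail [0.4592 0.3051] [0.4565 0.2913] handle top [0.4692 0.3035] [0.5087 0.2917] [0.5074 0.2749] [0.4683 0.2866]
stick scene nose [0.6474 0.253 ] [0.6398 0.2407] tail [0.4631 0.2818] handle top [0.4765 0.2975] [0.5151 0.2873] [0.5098 0.2682] [0.4743 0.2733]
cast [0.733  0.0956]
art [ 0.7007 -0.2823]
bowl [ 0.4999 -0.4591]
```

```bash
cat >> h.py <<'E'
def R(deg):
    a=np.radians(deg);c,s=np.cos(a),np.sin(a)
    return np.array([[c,s,0],[s,-c,0],[0,0,-1.]])
E
python3 - <<'E'
from h import *
for p,a in [((.52,.28,.3),-15),((.548,.0,.3),-90),((.548,.24,.04),-90),((.548,-.02,.04),-90),((.49,.285,.03),-15)]:
    print(p,np.round(robot.ik(p,R(a)),1))
robot.goto((.548,.0,.3),R(-90));grab('wrist');z=load('wrist');print(robot.read_t(),robot.read_position())
cv2.imwrite('pics/w1.png',cv2.resize(z['p'][...,::-1],(800,600),interpolation=cv2.INTER_CUBIC));np.savez('pics/w1.npz',**z)
robot.goto((.52,.28,.27),R(-15));grab('wrist');z=load('wrist');print(robot.read_t(),robot.read_position())
cv2.imwrite('pics/w2.png',cv2.resize(z['p'][...,::-1],(800,600),interpolation=cv2.INTER_CUBIC));np.savez('pics/w2.npz',**z)
E
```

```text
(0.52, 0.28, 0.3) [ 47.3   9.7  -0.1   0.  -80.2  27.7]
(0.548, 0.0, 0.3) [ 20.5   5.5  -5.    0.  -79.5 -20.5]
(0.548, 0.24, 0.04) [ 42.4  21.3 -20.    0.  -48.6 -42.4]
(0.548, -0.02, 0.04) [ 18.4  17.3 -26.4   0.  -46.3 -18.4]
(0.49, 0.285, 0.03) [ 50.   19.5 -24.7   0.  -45.8  25. ]
2.6667 [0.54809021 0.00071528 0.29972096]
3.8083 [0.52035676 0.27918716 0.27032364]
```

View pics/w1.png

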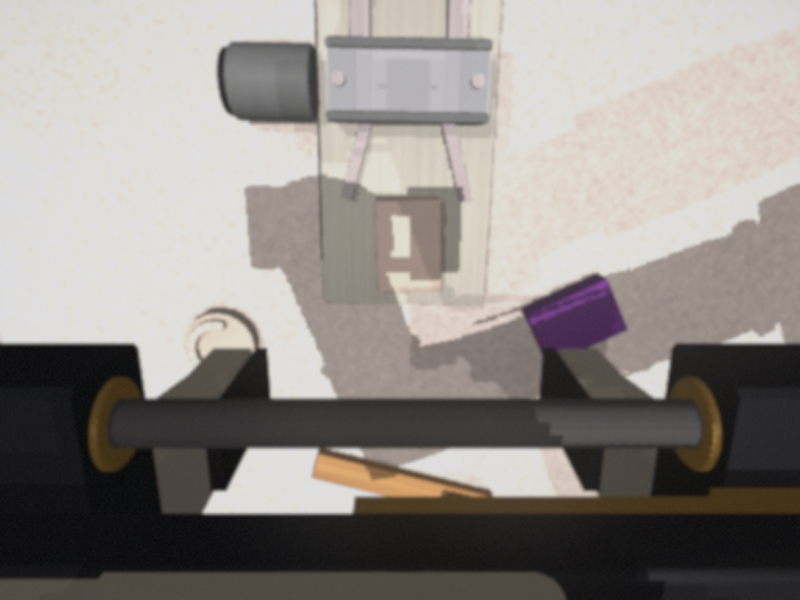

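View pics/w2.png

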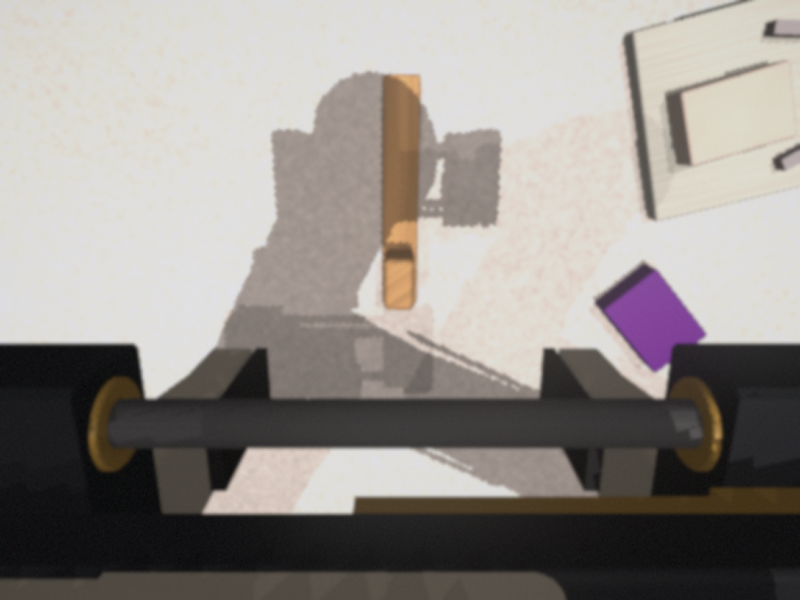

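w1 shows the saw with the guard at (410,80) and the blank's top at (376–442, 197–290), nearly square. w2 shows the stick's nose at (402,75) and its handle top at (384–414, 260–308), so it is well aligned with yaw -15°.

```bash
python3 - <<'E'
from h import *
k=1/1.5625
a=np.load('pics/w1.npz');b=np.load('pics/w2.npz')
A=lambda u,v,h:plane(a,u*k,v*k,h)[:2].round(4)
B=lambda u,v,h:plane(b,u*k,v*k,h)[:2].round(4)
print('bed infeed corners',A(322,303,.02),A(486,303,.02),'bed edges up',A(316,20,.02),A(501,20,.02))
print('guard top (46+20) corners',A(326,37,.066),A(491,40,.066),A(326,122,.066),A(490,124,.066))
print('rails inner (12): ',A(370,20,.032),A(450,20,.032),A(370,126,.032),A(444,126,.032),'funnel ends', A(358,196,.032),A(457,196,.032))
print('blank top',A(376,198,.046),A(442,198,.046),A(376,289,.046),A(441,291,.046))
print('stick nose',B(384,75,.014),B(420,75,.014),'handle top',B(386,260,.062),B(413,260,.062),B(385,308,.062),B(414,308,.062))
for n,z,x0,y0,x1,y1 in [('c1',a,190,0,330,200),('c2',b,230,40,290,205)]:
    cv2.imwrite(f'pics/{n}.png',cv2.resize(z['p'][y0:y1,x0:x1,::-1],None,fx=3,fy=3,interpolation=cv2.INTER_CUBIC))
P=cloud(b);
for v in (180,190): print(P[v,256].round(4))
print('bar',P[100,258],'bench',P[60,330], 'bench', cloud(a)[100,370],'bed',cloud(a)[180,215],'blanktop',cloud(a)[150,262])
E
```

```text
bed infeed corners [0.6259 0.0737] [0.4732 0.0735] bed edges up [ 0.621  -0.1657] [ 0.4713 -0.1659]
guard top (46+20) corners [ 0.6072 -0.1451] [ 0.4856 -0.1432] [ 0.6095 -0.0854] [ 0.4837 -0.0841]
rails inner (12):  [ 0.5766 -0.1633] [ 0.5135 -0.1634] [ 0.5779 -0.0835] [ 0.5165 -0.0835] funnel ends [ 0.5891 -0.026 ] [ 0.5042 -0.0262]
blank top [ 0.573  -0.0258] [ 0.518  -0.0259] [0.574  0.0529] [0.5172 0.0546]
stick nose [0.6449 0.264 ] [0.6375 0.2366] handle top [0.5105 0.2983] [0.5051 0.2782] [0.4734 0.3095] [0.4674 0.2873]
[0.4915 0.2923 0.0626]
[0.4789 0.2957 0.0611]
bar [0.58098843 0.26568591 0.0141818 ] bench [0.60461174 0.16386654 0.00076339] bench [ 0.39279276 -0.05854451 -0.00073847] bed [0.61202685 0.05238117 0.02137194] blanktop [0.54505036 0.00466237 0.04647836]
```

```bash
python3 -c "
import cv2,numpy as np
a=cv2.imread('pics/c1.png');b=cv2.imread('pics/c2.png');c=np.zeros((600,620,3),np.uint8);c[:,:420]=a;c[:495,430:610]=b;cv2.imwrite('pics/cc.png',c)"
```

```text
(no output)
```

View pics/cc.png

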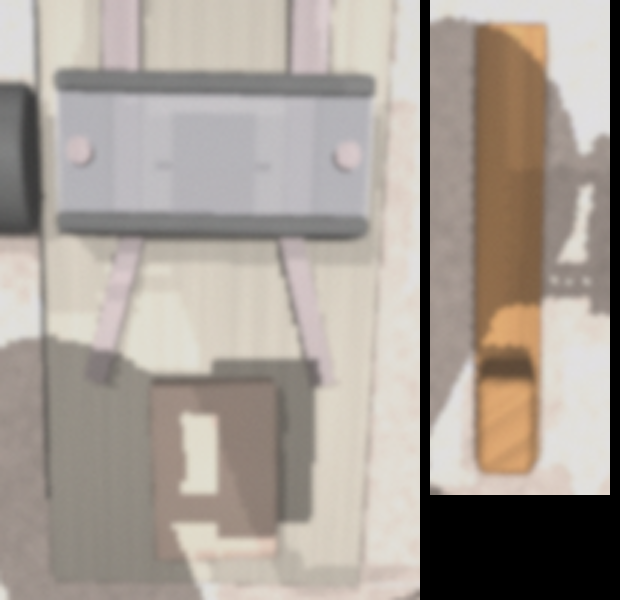

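```bash
python3 - <<'E'
from h import *
g=np.array([.488,.2933]);Y=-15.6
robot.goto((*g,.13),R(Y)); robot.dwell(.2);f0=robot.read_force();print(f0)
robot.servo_line((*g,.0225),speed=.12);print(robot.read_force(),robot.read_position())
robot.move_gripper(0.0);print('w',robot.read_grip_width()*88,robot.read_force())
robot.servo_line((*g,.11),speed=.12);robot.dwell(.2);print(robot.read_force()-f0,robot.read_ft_torque(),robot.read_t())
for n in('side','wrist'):
    p,d=grab(n)
    cv2.imwrite(f'pics/{n}3.png',cv2.resize(p[...,::-1],(800,600),interpolation=cv2.INTER_CUBIC))
E
```

```text
[-0.45864494 -0.1724757   0.87992544]
[-0.34048515  0.01573713 -0.5283937 ] [0.48849179 0.29377323 0.02322496]
w 23.354256499107805 [0.6708835  0.40433228 0.6501043 ]
[ 0.65259908  0.58591094 -1.70898106] [-0.03683345  0.03127004  0.02824288] 7.8
```

View pics/side3.png

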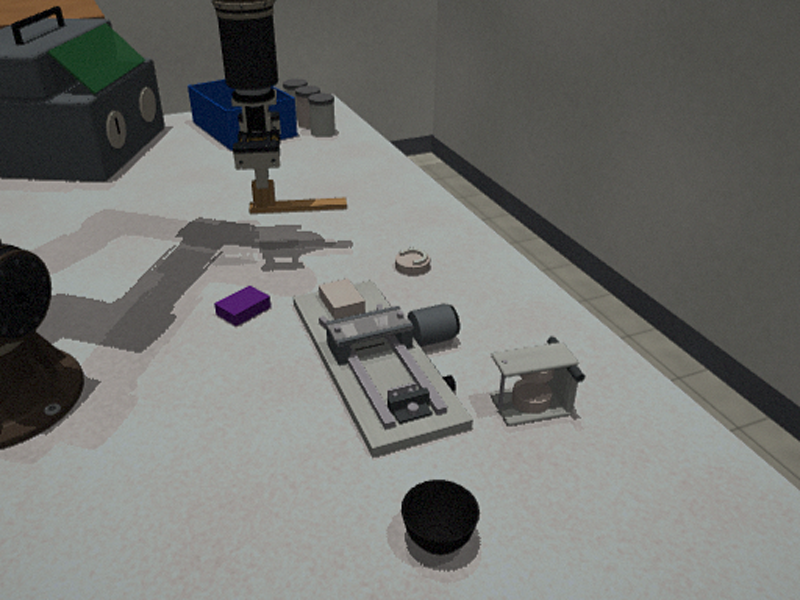

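View pics/wrist3.png

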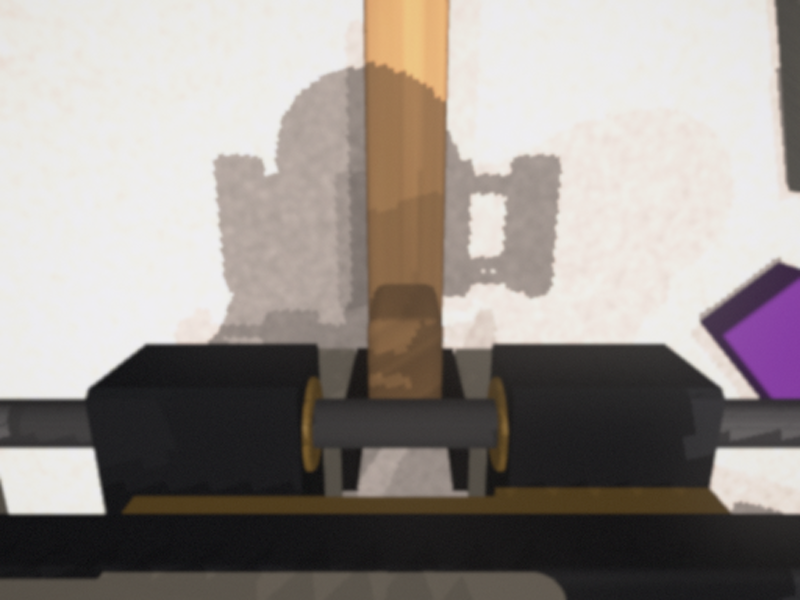

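The stick is held at the handle. In the side view the bar is level at (250–347, 205), and in the wrist view it is straight ahead at columns 365–447. I'll check tilt and offset from depth.

```bash
python3 - <<'E'
from h import *
z=load('wrist');P=cloud(z);p=robot.read_position();r=robot.read_tcp_rot()
L=(P-p)@r
for v in (3,30,60,100,140,165): 
    hsv=cv2.cvtColor(z['p'][v:v+1],cv2.COLOR_RGB2HSV)[0]
    u=[u for u in range(225,295) if hsv[u,1]>90 and hsv[u,0]<25]
    q=L[v,u]; print(v,u[0],u[-1],np.median(q,0).round(4),q[:,1].min().round(4),q[:,1].max().round(4),P[v,u][:,2].mean().round(4))
print(p)
z=load('side');P=cloud(z);hsv=cv2.cvtColor(z['p'],cv2.COLOR_RGB2HSV)
m=(hsv[...,0]>8)&(hsv[...,0]<25)&(hsv[...,1]>110);m[:110]=0;m[145:]=0;m[:,:155]=0;m[:,230:]=0
q=(P[m]-p)@r
for a in np.arange(0,.17,.02):
    s=q[(q[:,0]>a)&(q[:,0]<a+.02)]
    if len(s): print(round(a,2),s[:,2].min().round(4),np.percentile(s[:,2],80).round(4),s[:,1].mean().round(4))
print(np.percentile(q[:,0],[1,99]), q[:,0].max())
E
```

```text
3 234 286 [ 0.1187 -0.0005  0.009 ] -0.0145 0.0134 0.1002
30 234 285 [ 0.1054 -0.0008  0.0091] -0.0147 0.0133 0.1002
60 234 285 [ 0.09   -0.0007  0.0092] -0.0151 0.0135 0.1002
100 235 284 [ 0.0683 -0.0007  0.0088] -0.0149 0.0133 0.1005
140 235 283 [ 0.0453 -0.001   0.0088] -0.0153 0.0133 0.1006
165 236 282 [ 0.0302 -0.001   0.0086] -0.015 0.013 0.1007
[0.48781552 0.29311463 0.10940413]
0.0 -0.0507 0.0084 0.0127
0.02 0.0057 0.0127 0.0081
0.04 0.0042 0.0122 0.0096
0.06 0.0053 0.0133 0.0086
0.08 -0.5791 0.0124 0.0726
0.1 0.0063 0.0133 0.0105
0.12 0.0042 0.0126 0.0086
0.14 0.0038 0.0114 0.0093
[-0.02880636  0.1525392 ] 0.15567564792541547
```

```bash
cat >> h.py <<'E'
YAW=-90.7
def pose(yt,z): # tcp y -> point on saw centreline
    return np.array([.546+.0125*(yt+.115),yt,z])
E
python3 - <<'E'
from h import *
robot.goto(pose(.285,.13),R(YAW))
robot.servo_line(pose(.285,.047),speed=.12)
robot.servo_line(pose(.228,.047),speed=.08);robot.dwell(.2)
print(robot.read_position(),robot.read_force(),robot.read_t())
for n in('side','wrist'):
    p,d=grab(n)
    cv2.imwrite(f'pics/{n}4.png',cv2.resize(p[...,::-1],(800,600),interpolation=cv2.INTER_CUBIC))
z=load('side');cv2.imwrite('pics/side4c.png',cv2.resize(z['p'][150:250,160:320,::-1],None,fx=5,fy=5,interpolation=cv2.INTER_CUBIC))
E
```

```text
[0.55026725 0.22842261 0.04689468] [-0.11871697 -0.13317842 -1.42253331] 10.925
```

View pics/side4c.png

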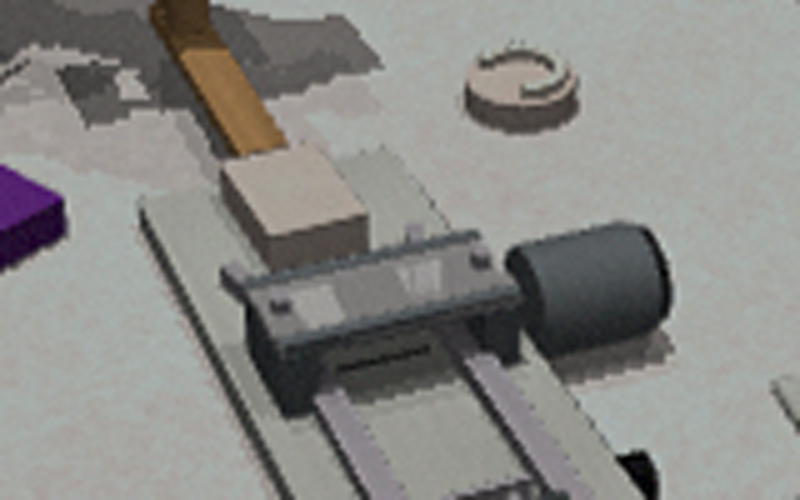

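View pics/wrist4.png

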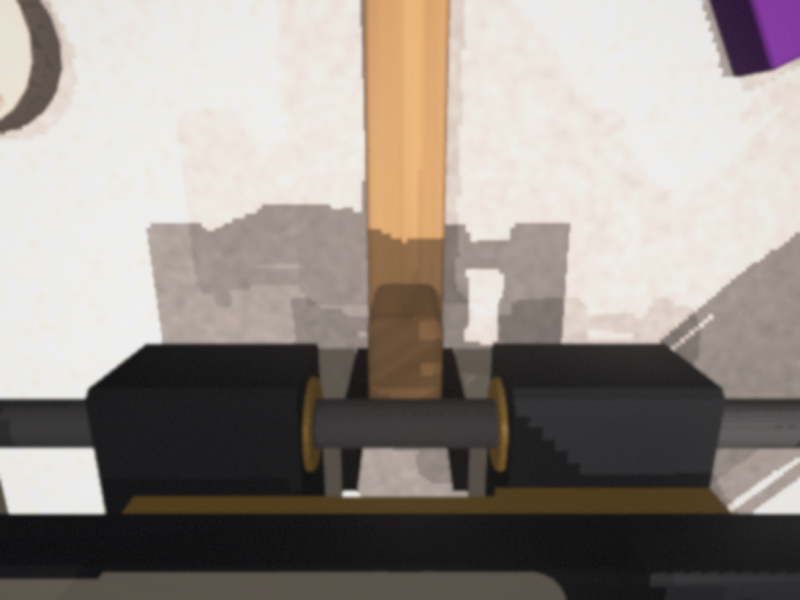

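The nose is behind the blank at crop (255,150), roughly centred on its trailing face, and the bar points down the bed. I'll push in small force-checked steps.

```bash
python3 - <<'E'
from h import *
f0=robot.read_force();y=.228;log=[]
while y>.034:
    y-=.003
    robot.servo_line(pose(y,.047),speed=.05)
    f=robot.read_force()-f0; log.append((round(y,3),*f.round(1),))
    if f[1]>13 or abs(f[0])>12 or abs(f[2])>10: print('STOP');break
for l in log[::2]+log[-1:]: print(*l)
robot.dwell(.2);print(robot.read_t(),robot.read_position(),robot.read_force()-f0)
p,d=grab('side')
cv2.imwrite('pics/side5c.png',cv2.resize(p[150:300,160:320,::-1],None,fx=4,fy=4,interpolation=cv2.INTER_CUBIC))
E
```

```text
0.225 -0.5 -0.9 -0.5
0.219 -1.2 -0.8 0.1
0.213 -0.7 0.0 -0.1
0.207 -0.3 -1.1 0.3
0.201 -0.4 -0.7 0.3
0.195 -0.8 -1.9 -0.2
0.189 -1.3 -1.0 -0.1
0.183 -0.5 -0.1 0.4
0.177 -0.6 -0.7 -0.1
0.171 -2.0 -1.3 0.9
0.165 -0.6 -0.7 -0.0
0.159 -0.4 -1.1 -0.6
0.153 -0.6 -1.0 -0.0
0.147 -0.2 -0.9 -0.1
0.141 -0.4 0.1 -0.5
0.135 -0.4 -0.4 0.5
0.129 -0.2 3.0 1.4
0.123 -0.6 3.0 1.3
0.117 -0.5 1.7 -0.1
0.111 -1.3 2.0 0.5
0.105 -0.2 1.9 -0.0
0.099 0.2 2.2 1.3
0.093 -0.6 1.0 0.9
0.087 -1.2 1.7 -0.2
0.081 -0.9 1.4 0.8
0.075 -1.0 1.6 1.1
0.069 0.3 2.3 0.1
0.063 -1.5 1.8 0.7
0.057 -1.1 2.2 0.7
0.051 -0.3 2.4 1.1
0.045 -0.4 1.9 0.1
0.039 0.0 -0.4 -0.1
0.033 -0.1 -0.4 -0.9
0.033 -0.1 -0.4 -0.9
27.475 [0.54781867 0.03297432 0.04696669] [-0.74557329 -0.1913906   0.45201862]
```

View pics/side5c.png

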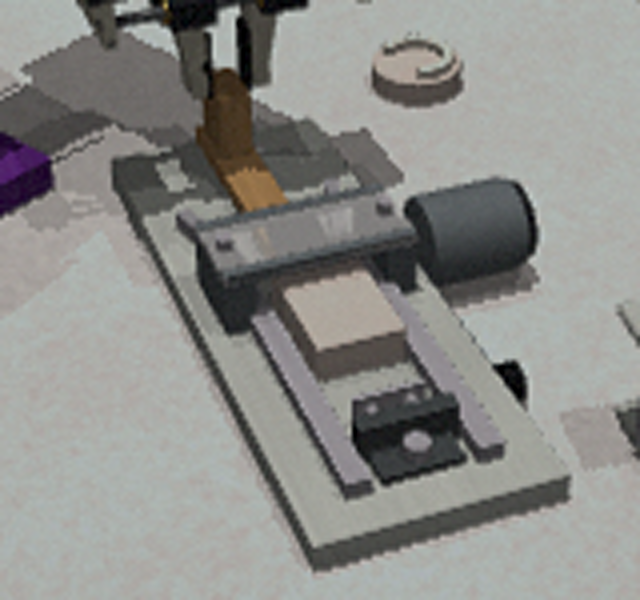

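The blank is past the guard and square between the rails, short of the stop (crop 350,315). The fingers look wide around the handle, so I'll check the grip.

```bash
python3 - <<'E'
from h import *
print(robot.read_grip_width()*88,robot.read_position())
p,d=grab('wrist');cv2.imwrite('pics/w6.png',cv2.resize(p[...,::-1],(800,600),interpolation=cv2.INTER_CUBIC))
E
```

```text
23.39253535849118 [0.5478033  0.03300631 0.04698011]
```

View pics/w6.png

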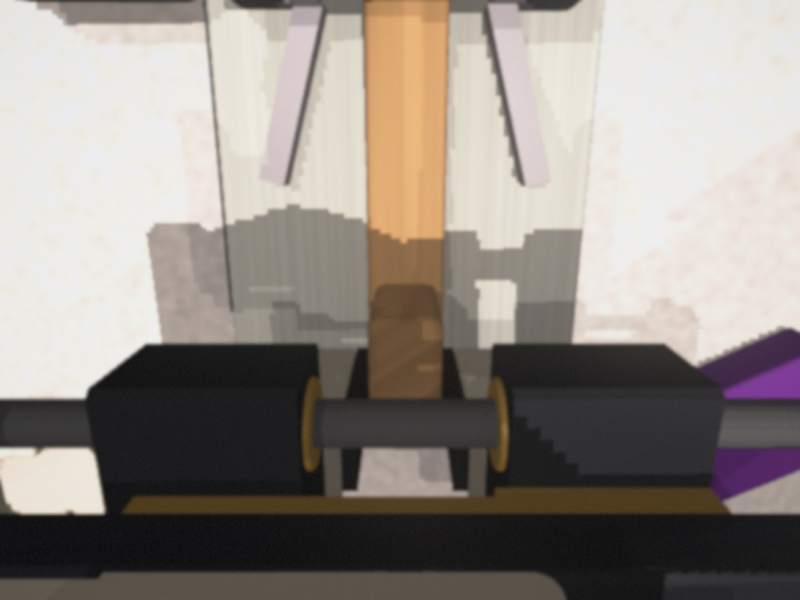

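Grip width is unchanged at 23.4 mm, and the bar is centred between the rails in the picture. Now I'll feel for the pad.

```bash
python3 - <<'E'
from h import *
z=.0448
robot.servo_line(pose(.033,z),speed=.05)
def rf(n=5):
    a=[]
    for _ in range(n): a.append(robot.read_force()); robot.dwell(.01)
    return np.mean(a,0)
f0=rf();print(f0,robot.read_t())
y=.033
while y>-.025:
    y-=.002 if y>.012 else .001
    robot.servo_line(pose(y,z),speed=.05)
    f=rf(3)-f0
    if f[1]>3.5: break
print('contact',y,f,robot.read_position(),robot.read_t())
while f[1]<9.5 and y>-.03:
    y-=.0003 if f[1]<7 else .00015
    robot.servo_line(pose(y,z),speed=.05); f=rf(3)-f0; print(round(y,5),f.round(2),end=' ')
print()
np.savez('pics/press.npz',y=y,f0=f0,z=z)
t0=robot.read_t()
while robot.read_t()-t0<1.6:
    robot.dwell(.08); f=rf(3)-f0; print(round(f[1],2),end=' ')
    if f[1]<8.5: y-=.00015; robot.servo_line(pose(y,z),speed=.05)
    elif f[1]>13: y+=.00015; robot.servo_line(pose(y,z),speed=.05)
print(y,robot.read_position(),robot.read_t(),robot.read_grip_width()*88)
p,d=grab('side')
cv2.imwrite('pics/side7c.png',cv2.resize(p[150:300,160:320,::-1],None,fx=4,fy=4,interpolation=cv2.INTER_CUBIC))
E
```

```text
[ 0.05401295  0.06739404 -0.97941056] 27.8667
contact -0.009000000000000015 [-0.06823836  6.11946228  1.81418726] [ 0.54798102 -0.00804208  0.04510523] 36.3917
-0.0093 [-0.61  7.2   1.29] -0.00945 [-0.84  7.92  1.84] -0.0096 [-0.13  8.19  2.04] -0.00975 [-0.92  8.9   2.84] -0.0099 [-0.46  9.62  2.6 ] 
9.53 9.39 9.47 9.41 9.3 8.68 9.05 9.17 9.48 9.23 9.27 9.16 9.22 9.56 9.16 -0.009900000000000018 [ 0.54838854 -0.0082715   0.04530115] 39.3917 23.66360462777628
```

View pics/side7c.png

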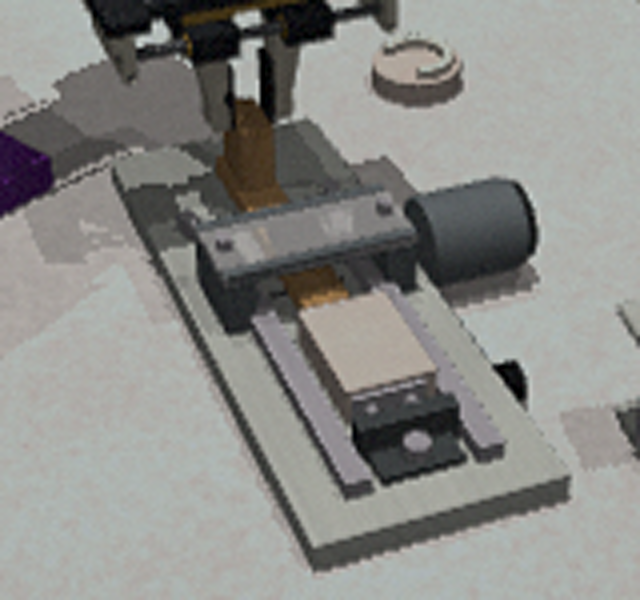

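The blank sits square against the pad in front of the bracket (crop 370,345) and held about 9.3 N for about 2 s. Now I'll retract along the channel and lay the stick on the bench.

```bash
python3 - <<'E'
from h import *
robot.servo_line(pose(.01,.0455),speed=.04)
robot.servo_line(pose(.295,.0465),speed=.12)
robot.dwell(.1);f0=robot.read_force();print(f0,robot.read_t())
robot.servo_line(pose(.295,.028),speed=.08)
z=.028
robot.dwell(.1);f0=robot.read_force()
while z>.0205:
    z-=.0007;robot.servo_line(pose(.295,z),speed=.03);f=robot.read_force()-f0
    if f[2]>2.5: break
print(z,f,robot.read_position(),robot.read_t())
p,d=grab('side');cv2.imwrite('pics/side8.png',cv2.resize(p[80:280,100:340,::-1],None,fx=3,fy=3,interpolation=cv2.INTER_CUBIC))
E
```

```text
[-0.86468767 -0.21968464 -1.15727278] 42.7167
0.021700000000000007 [-1.90044432 -1.71594721  7.67158988] [0.55132828 0.2951168  0.02246061] 45.45
```

View pics/side8.png

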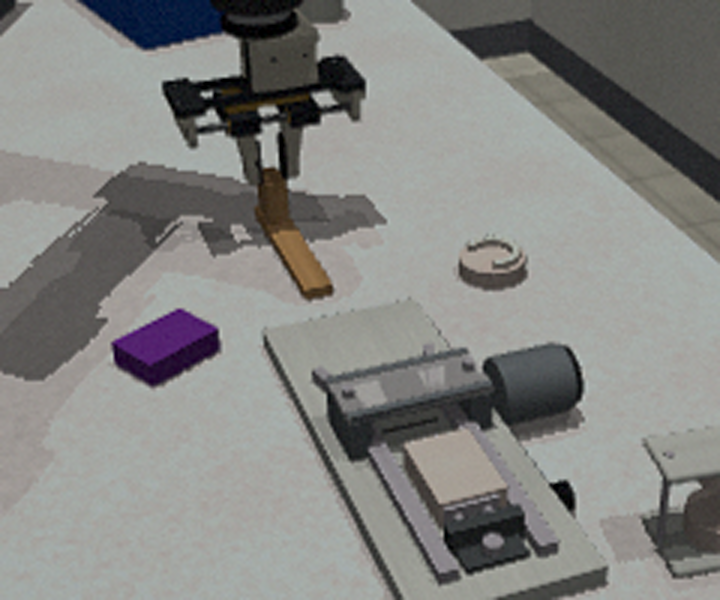

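The stick is on the bench clear of the saw (nose at crop 318,292), and the blank is still at the stop (455,470). Releasing now.

```bash
python3 - <<'E'
from h import *
robot.move_gripper(0.6);robot.dwell(.1)
p=robot.read_position();print(robot.read_grip_width()*88,robot.read_force())
robot.servo_line((p[0],p[1],.16),speed=.1)
robot.goto((.548,.10,.3),R(YAW));robot.dwell(.2)
for n in('side','wrist','scene'):
    p,d=grab(n)
    c=p[80:280,100:340] if n=='side' else p
    cv2.imwrite(f'pics/{n}9.png',cv2.resize(c[...,::-1],(720,600) if n=='side' else (800,600),interpolation=cv2.INTER_CUBIC))
z=load('side');P=cloud(z);hsv=cv2.cvtColor(z['p'],cv2.COLOR_RGB2HSV)
m=(hsv[...,0]>8)&(hsv[...,0]<25)&(hsv[...,1]>120)&(P[...,0]>.48)&(P[...,0]<.62)&(P[...,1]>.1)&(P[...,1]<.36)&(z['d']>0)
q=P[m];
for a in np.arange(.1,.36,.03):
    s=q[(q[:,1]>a)&(q[:,1]<a+.03)]
    if len(s): print(round(a,2),np.percentile(s[:,2],[5,90]).round(4))
s=load('side');D=lambda u,v,h:plane(s,100+u/3,80+v/3,h)[:2].round(4)
print('t',robot.read_t())
E
```

```text
53.09342554809635 [-0.35503257 -0.53132391 -0.58466426]
0.1 [0.4098 0.439 ]
0.13 [0.0078 0.0172]
0.16 [0.011  0.0172]
0.19 [0.0087 0.0174]
0.22 [0.0089 0.0167]
0.25 [0.0135 0.0602]
0.28 [0.0132 0.064 ]
0.31 [0.0115 0.0622]
t 49.15
```

View pics/side9.png

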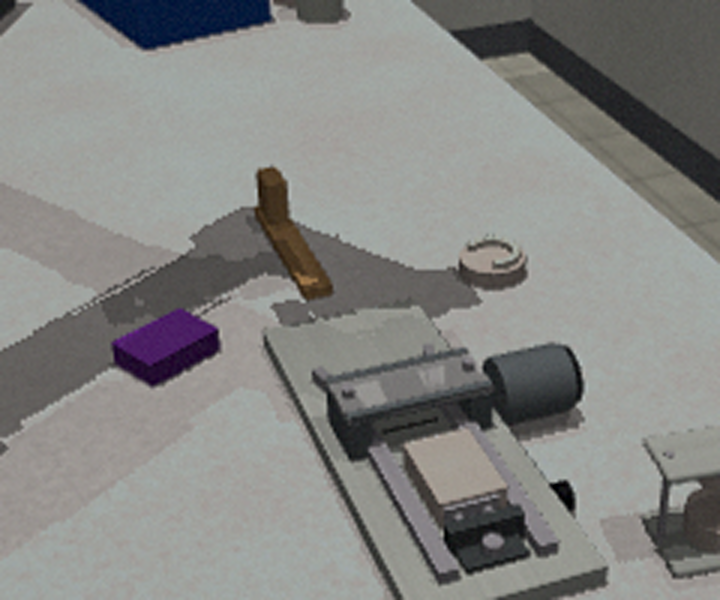

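View pics/scene9.png

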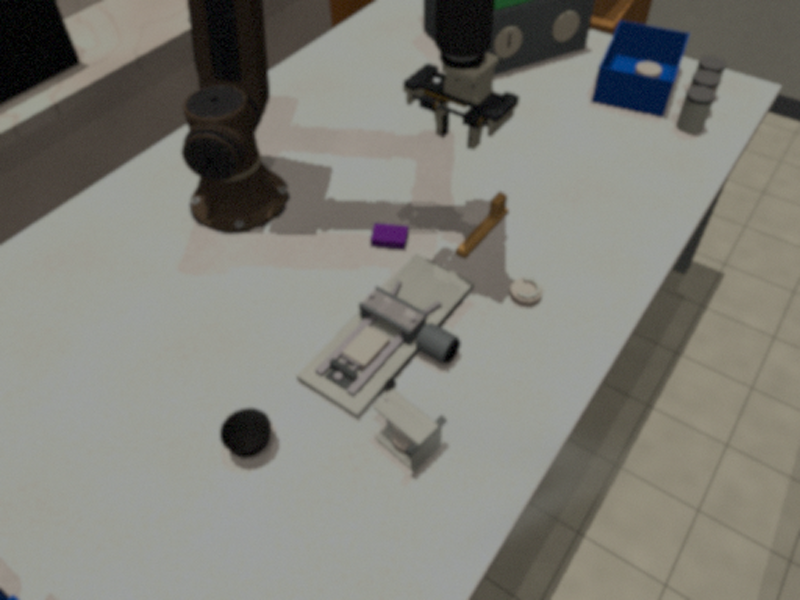

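The stick is flat on the bench and clear of the saw, the blank is square at the stop (side crop 455,470), and the bystanders are where they were. Handing in.

```bash
python3 -c "
from rig import robot
print(robot.job_done(),robot.read_t())"
```

```text
the job is handed in; nothing more can be done
the job is handed in; nothing more can be done
```

I pushed the blank under the guard and up to the stop's pad with the stick, pressed it there, and handed the job in at about 49 s of the 67 s allowed. No verdict is reported back.

- **Push and press:** drag under the guard was about 2–3 N. The press at the pad read 8.7–9.6 N on the wrist sensor for about 2 s, so the stop itself saw slightly less. The highest reading in the logs was about 9.6 N.
- **Stick:** I drew it back along the channel and laid it on the bench about 60 mm clear of the saw. The side camera's depth shows the bar level, its top at 17 mm along the whole length. That is about 3 mm above its true 14 mm, which I put down to camera error.
- **Last pictures:** the blank looks square and still at the stop. The cast, bowl, articulator and purple look-alike look unmoved, and the gripper is clear of everything.
- **Not checked:** I did not measure the blank's final gap to the bracket from an image. From the stick's position at contact, its leading face is about 8 mm before the bracket's face.
- **Disagreement:** the fixed cameras differed from the wrist camera by up to about 7 mm, so I used the wrist camera and touch.

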